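Spin up the bench polisher

TASK

Spin up the polisher with your closed fingertips: first press the rocker on the mains box fully over to on, then push the extractor's square key all the way in so that it stays in, and last press the polisher's low round run button all the way in and keep it held down - finish while still holding it. Do not press the mushroom stop button or press anything out of turn, and do not pick up, tip or shove the boxes or the other things on the bench.

Things in the scene. Friction and masses are not known exactly. Their poses are not given: they have to be found in the camera images.
- mains_box: Mains switch box: plain grey case 84 x 64 mm (x, y), 40 mm high, loose on rubber feet, about 0.8 kg; the only one with a rocker on top and nothing else. Origin: centre of its underside, z up; -x is its front, which faces the robot within 0.25 rad.
- mains_rocker (a joint): Mains rocker, 0 = off, 0.40 rad = on; stays where left. Grey paddle with a hollow V face, 56 mm along the box's x, 26 mm wide, pivot along the box's y at 46 mm height. Off: near wing flat, far (+x) wing slopes up, its end 61 mm above the worktop. Pressing the far wing down (2 to 4 N) turns it on: that wing ends flat, 51 mm above the worktop, 7 mm lower at the press point.
- rocker_press (a point): Where to press the rocker on: middle of the raised far wing's face when off, at (19, 0, 58.5 mm) in the mains box's frame. Fixed to the box; does not move with the rocker.
- extractor: Dust extractor: grey case 90 x 76 mm (x, y), 45 mm high, with a square key on top toward the front and a stubby round suction port (40 mm wide, rim 67 mm above the work surface) behind it, centred 42 mm behind the key; loose, about 0.8 kg. Origin: centre of its underside, z up; -x is its front, which faces the robot within 0.25 rad.
- latch_key (a joint): The extractor's square latching key, 26 x 26 mm, 0 = out, 0.006 m = fully in. Moves straight down; needs about 3 N all the way, then a hard stop; stays in when let go. Its face ends 2 mm above its black collar (36 mm square).
- key_press (a point): Middle of the square key's face when out, at (-20, 0, 56 mm) in the extractor's frame. Fixed to the case; does not move with the key.
- polisher: Small polishing motor: grey case 100 x 104 mm (x, y), 40 mm high, with a ribbed lying motor and felt wheel along its back (up to 83 mm above the work surface, from 3 mm in front of the case's centre backward) and two round buttons along its front; loose, about 0.8 kg. Origin: centre of its underside, z up; -x is its front, which faces the robot within 0.25 rad.
- run_button (a joint): The hold-to-run button: the smaller, flat, low round one (26 mm across) at the front left (+y) of the polisher. 0 = out, 0.007 m = fully in. Springs back; 1.5 N to start, 5 N fully in, then a hard stop with its face 2 mm above its black collar (31 mm across).
- run_press (a point): Middle of the run button's face when out, at (-25, 27, 53 mm) in the polisher's frame. Fixed to the case; does not move with the button.
- stop_button (a joint): The stop button: the larger, taller mushroom (35 mm across) at the front right (-y) of the polisher. 0 = out, 0.006 m = in; springs back, 1.5 N to start. Not to be pressed.
- stop_top (a point): Top of the stop mushroom, at (-25, -27, 66 mm) in the polisher's frame, 54 mm to the right of the run button.
- panel_top (a point): Point on the top edge of the fixed upright wooden side panel left of the work, 20 mm thick, about 140 mm high here. The panel runs 15 degrees to the left of straight ahead: its near end, 0.18 m nearer the robot, is 45 mm high; 0.18 m farther on it is 235 mm high and then rises to 0.45 m. An arm coming from the left must pass over its near part.
- eraser: Bystander: cream eraser block, 20 x 45 x 14 mm, behind the boxes. Origin: centre of its underside.
- tweezers: Bystander: steel tweezers, 20 x 122 x 8 mm, lying behind the boxes. Origin: centre of its underside.
- small_pot: Bystander: small red lidded pot, 41 mm across, 30 mm high. Origin: centre of its underside.
- tin: Bystander: round flat tin with a green lid, 63 mm across, 19 mm high, at the right. Origin: centre of its underside.
- ring: Bystander: plain ring, 22 mm across, 8 mm high, at the front left. Origin: centre of its underside.
- pen: Bystander: marker pen, 13 x 132 x 14 mm, lying along the front. Origin: centre of its underside.

How it is judged:
By the outcome, as a careful person would: the job done as asked, in the order asked, and still so for the second after the job is handed in, while the arm keeps its last pose, push and grip.
It also fails if it takes over 43 s, if anything falls off the work surface, if the arm or the gripper's body presses on something with over 40 N, if the wrist force passes 120 N, or if a joint passes its speed limit or range.

ROBOT

A 6-joint arm with a two-finger parallel gripper is mounted at the origin on a cart in front of the work surface, level with it; the furniture and walls round the work are solid. World frame = base frame: x ahead of the robot, y to its left, z up, the work surface at z = 0. Lengths are in mm, angles in degrees, forces in N, time in s.
With the tool pointing down it reaches from about 300 to 850 mm from the base axis. Payload 4.2 kg.
Tool frame: the origin (TCP) lies on the centre line of the jaws, within the pads' length; the fingertips stand 14 mm ahead of it and the grasp point (between the pads) lies 5 mm behind it; z points along the fingers, y is the line along which they close (so a half turn about z gives the same grasp; the last joint's range is limited). The gripper opens to 91 mm and grips with 3 to 60 N. Pads are 32 mm wide; open, the fingers measure 118 mm over their backs; the gripper's body (76 mm by 178 mm) begins 60 mm behind the grasp point.
Start: joints at [-74.714, 18.312, 89.639, -0, 72.044, -1.146], TCP at [162.661, -551.528, 227.976] pointing down, gripper open.
Joint ranges: [-177.97, 177.97], [-48.28, 115.42], [12.27, 149.76], [-77.06, 257.06], [2.81, 150.46], [-146.56, 146.56]. Speed limits (degrees/s): [147.25, 147.25, 180, 180, 180, 180].

INTERFACE

Orientations are given as [roll, pitch, yaw] about the fixed x, y, z axes, in that order (R = Rz(yaw) Ry(pitch) Rx(roll)).
In Python, from workcell import env gives the robot as it stands.
- The arm moves only by the tool arm_command, never from a script. Its argument "motion" is a list of rows, each an object with "offset": the shift along the tool's x, y, z in m, a list of three; "spin": the turn about the tool's z in rad. In form: [{"offset": [tx, ty, tz], "spin": spin}, ...]. A call has 1 to 5 rows; each row shifts and turns the commanded pose from where the row before left it, along the tool's axes as they then stand; what a row does not reach is not made up. A row lasts 1/8 s, in which the tool goes at most 62.5 mm and 10.7 degrees, less where a joint would pass 70% of its speed; a pose out of reach is approached as far as the arm can. A call with a gripper value outside its range is refused whole. "jaw" is the finger opening in m, from 0 to 0.0912, set as the call begins (left out, the last holds). The fingers move at their own pace and stop on an object; "newtons" is the grip in N (left out, the last holds). Time passes only in rows, so rows that do not move let the fingers close. It gives the time, the measured TCP pose, the force, the opening and the grip force at its end, in the units of the state.
- env.state(): the state, without advancing time (a new reading comes with each control period).
- env.grab_frame(name): name is "side" or "top"; returns (picture, depth): 480x640x3 uint8, blue, green, red; 480x640 float32, mm along the optical axis (not along the pixel's ray), 0 where there is no reading.
- env.camera_model(name): a dict with "fx", "fy", "cx", "cy" (pixels), "k1" (the pictures are not rectified: a ray, as slopes to the right and down, at radius r is drawn at 1 + k1 r^2 times it, then the intrinsics apply), "eye" and "rotation" of the camera in the world. Camera axes: x right, y down, z forward; pixel columns grow to the right and rows downward; lengths in mm; the calibration is good to about 2 mm. A picture is of the moment at which its call begins. camera_model takes no time and is no camera call.
- env.job_done(): hands the job in; it is judged then, once.
Trained networks look in the newest picture that a camera, given by its name, has taken for a name from the list of things; names that differ only in an ending like _2 or _b are one class to them, and where a whole thing is asked for, a point or a joint stands for the part that bears it (a point fixed in the world has none). Each returns a list of dicts, best first, with "score" (0 to 1); they miss things now and then, are a little off and sometimes report something else, mostly with a low value. They report only what shows in the picture. A call takes as long as a camera call.
- env.boxes_of(camera, target): "bbox" ([left, top, right, bottom] in pixels, round what is visible of it).
- env.pinpoint(camera, target): "location" ([column, row] in pixels: a listed point, or the origin of a listed thing).
The state is a dict: "time_s": time; "qpos": joint angles; "qvel": joint speeds; "effort": joint torques, N m; "ee_pos": TCP position; "ee_rot": TCP orientation; "force": force on the tool from outside, world axes, zero at the start; "torque": the same for the moment, N m; "gripper_width": finger opening in mm; "gripper_force": force on a finger pad.
Only numpy, scipy, OpenCV 4.12 (cv2) and the standard library are available. Lean on these libraries where they do the work, as an engineer would, in place of code of your own. Each camera call takes 0.05 s, during which the arm holds its last target. There are 200 camera calls.

## Working session

There is one attempt and no reset: what is moved stays moved. The work goes in short steps, Python scripts to look and compute and a tool call to move; the robot and the scene stay as the last step left them, time stands still between calls to the robot, and variables do not carry over. Pictures are saved under pics/ and viewed, at most 10 in all, crops included, and the job is handed in when it is done.

Besides the shell and the picture viewer there is one more tool, called after "Call:" as a command line: name --argument value ..., lists and objects as JSON in quotes. arm_command: Moves the arm, as the interface text tells. Its arguments: {"type":"object","properties":{"motion":{"type":"array"},"jaw":{"type":"number"},"newtons":{"type":"number"}},"required":["motion"]}

```bash
mkdir -p pics
cat > h.py <<'E'
import numpy as np, cv2
from workcell import env
def px2w(cam,uv,depth=None,z=None):
    m=env.camera_model(cam)
    K=np.array([[m['fx'],0,m['cx']],[0,m['fy'],m['cy']],[0,0,1.]])
    p=cv2.undistortPoints(np.array([[uv]],float),K,np.array([m['k1'],0,0,0.])) [0,0]
    # model: drawn = ray*(1+k1 r^2): same as OpenCV
    d=np.array([p[0],p[1],1.]); R=np.array(m['rotation']); e=np.array(m['eye'])
    w=R@d
    if z is not None: return e+w*(z-e[2])/w[2]
    return e+w*depth
E
python3 - <<'E'
from h import *
print({k:v for k,v in env.state().items() if k in('time_s','ee_pos','ee_rot','force')})
Z=dict(rocker_press=58.5,key_press=56,run_press=53,stop_top=66,mains_box=0,extractor=0,polisher=0,panel_top=140)
for c in('top','side'):
    im,d=env.grab_frame(c); cv2.imwrite(f'pics/{c}0.png',im); np.save(f'{c}0.npy',d)
    m=env.camera_model(c); print(c,m['eye'],np.round(m['rotation'],2).tolist(),m['fx'])
    for n,z in Z.items():
        for r in env.pinpoint(c,n)[:2]:
            u=r['location']; dd=d[min(479,int(u[1])),min(639,int(u[0]))]
            print(n,round(r['score'],2),np.round(u),'z:',np.round(px2w(c,u,z=z)),'d:',np.round(px2w(c,u,depth=dd)))
E
```

```text
{'time_s': 0.0, 'ee_pos': array([ 162.52692465, -551.04263164,  227.11820692]), 'ee_rot': array([-1.79896700e+02, -7.18528082e-04,  1.64325103e+01]), 'force': array([-0.08593404, -0.25195044,  0.68967758])}
top [ 453.13563449 -259.77571738  951.30087799] [-173.68, 1.5, -90.39] 436.1578643831534Traceback (most recent call last):
  File "<stdin>", line 10, in <module>
  File "h.py", line 10, in px2w
    if z is not None: return e+w*(z-e[2])/w[2]
                                          ~^^^
IndexError: invalid index to scalar variable.
```

```bash
sed -i "s/R=np.array(m\['rotation'\])/R=Rot.from_euler('xyz',m['rotation'],degrees=True).as_matrix()/; 1i from scipy.spatial.transform import Rotation as Rot" h.py
python3 - <<'E'
from h import *
Z=dict(rocker_press=58.5,key_press=56,run_press=53,stop_top=66,mains_box=0,extractor=0,polisher=0,panel_top=140)
for c in('top','side'):
    im,d=env.grab_frame(c); cv2.imwrite(f'pics/{c}0.png',im); np.save(f'{c}0.npy',d)
    m=env.camera_model(c); print(c,m['eye'],m['rotation'],m['fx'])
    for n,z in Z.items():
        for r in env.pinpoint(c,n)[:2]:
            u=r['location']; dd=d[min(479,int(u[1])),min(639,int(u[0]))]
            print(n,round(r['score'],2),np.round(u),'z:',np.round(px2w(c,u,z=z)),'d:',np.round(px2w(c,u,depth=dd)))
E
```

```text
top [ 453.13563449 -259.77571738  951.30087799] [-173.67553768    1.50050404  -90.39232639] 436.1578643831534
rocker_press 0.69 [340. 245.] z: [ 536. -278.   58.] d: [ 536. -278.   60.]
key_press 0.97 [416. 262.] z: [ 500. -433.   56.] d: [ 500. -433.   56.]
run_press 0.67 [258. 251.] z: [ 526. -107.   53.] d: [ 526. -107.   51.]
stop_top 0.66 [278. 252.] z: [ 523. -151.   66.] d: [ 523. -151.   62.]
mains_box 0.77 [341. 258.] z: [ 513. -281.    0.] d: [ 510. -280.   52.]
extractor 0.56 [406. 256.] z: [ 517. -422.    0.] d: [ 514. -414.   48.]
polisher 0.66 [272. 242.] z: [ 550. -130.    0.] d: [ 546. -135.   39.]
panel_top 0.6 [260. 252.] z: [ 517. -127.  140.] d: [ 524. -112.   51.]
panel_top 0.56 [152. 249.] z: [524.  82. 140.] d: [537. 144.  -7.]
side [  562.86166152 -1179.47975557   445.35873963] [-110.04353822    0.74042215    0.44304714] 434.5904035550742
rocker_press 0.59 [310. 269.] z: [ 539. -274.   58.] d: [ 539. -278.   60.]
key_press 0.66 [283. 306.] z: [ 490. -444.   56.] d: [ 490. -442.   55.]
run_press 0.58 [304. 246.] z: [ 518. -107.   53.] d: [ 518. -102.   51.]
stop_top 0.93 [308. 246.] z: [ 530. -143.   66.] d: [ 529. -107.   53.]
stop_top 0.68 [367. 338.] z: [ 637. -574.   66.] d: [ 646. -500.   19.]
mains_box 0.84 [302. 291.] z: [ 519. -269.    0.] d: [ 521. -311.   21.]
mains_box 0.56 [284. 304.] z: [ 483. -333.    0.] d: [ 493. -436.   55.]
extractor 0.89 [303. 326.] z: [ 527. -424.    0.] d: [ 529. -463.   23.]
extractor 0.17 [308. 247.] z: [525.  26.   0.] d: [ 531. -150.   65.]
polisher 0.64 [316. 264.] z: [ 551. -107.    0.] d: [ 551. -183.   32.]
polisher 0.58 [304. 328.] z: [ 529. -434.    0.] d: [ 531. -464.   18.]
panel_top 0.9 [308. 199.] z: [527.  56. 140.] d: [519. 353.  67.]
```

View pics/top0.png

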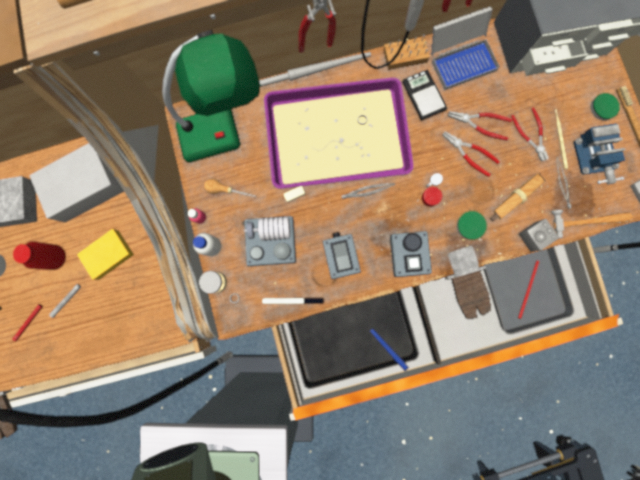

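View pics/side0.png

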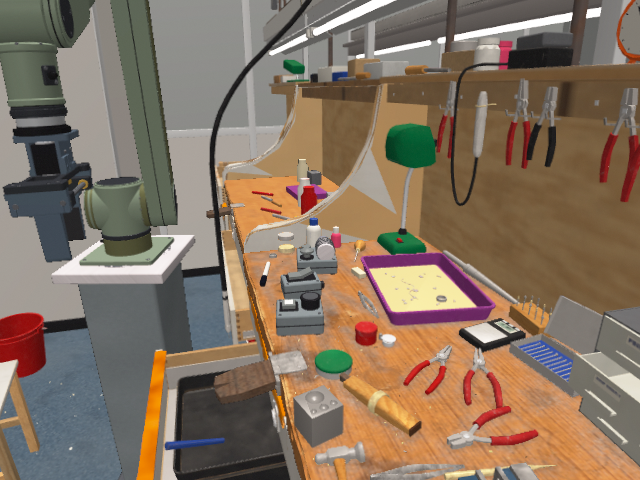

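Run:
```python
from h import *
im=cv2.imread('pics/top0.png'); d=np.load('top0.npy')
c=cv2.resize(im[208:288,235:435],None,fx=4,fy=4,interpolation=cv2.INTER_CUBIC)
# height map below
H=np.zeros((80,200),np.uint8)
m=env.camera_model('top')
P={}
for v in range(208,288):
    for u in range(235,435):
        p=px2w('top',(u,v),depth=d[v,u]); P[u,v]=p; H[v-208,u-235]=np.clip((p[2]-10)*3,0,255)
c2=cv2.resize(cv2.applyColorMap(H,cv2.COLORMAP_JET),None,fx=4,fy=4,interpolation=cv2.INTER_NEAREST)
o=np.vstack([c[:300],c2[:300]]); cv2.imwrite('pics/crop.png',o)
np.save('P.npy',np.array([P[k] for k in P]))
A=np.load('P.npy')
# case-footprint per box: points higher than 25mm, connected
M=(H>45).astype(np.uint8); n,l,s,cc=cv2.connectedComponentsWithStats(M)
A2=A.reshape(80,200,3)
for i in range(1,n):
    if s[i,4]>150:
        q=A2[l==i][:,:2].astype(np.float32); print(s[i],cv2.minAreaRect(q))
```

```text
Traceback (most recent call last):
  File "h.py", line 5, in px2w
    m=env.camera_model(cam)
ValueError: time passes only in moves, steps and waits
```

```bash
sed -i "s/m=env.camera_model(cam)/m=CM(cam)/; 3i import functools\nCM=functools.lru_cache(None)(lambda c: env.camera_model(c))" h.py
python3 - <<'E'
from h import *
im=cv2.imread('pics/top0.png'); d=np.load('top0.npy')
c=cv2.resize(im[208:288,235:435],None,fx=4,fy=4,interpolation=cv2.INTER_CUBIC)
A2=np.array([[px2w('top',(u,v),depth=d[v,u]) for u in range(235,435)] for v in range(208,288)])
H=np.clip((A2[...,2]-10)*3,0,255).astype(np.uint8)
c2=cv2.resize(cv2.applyColorMap(H,cv2.COLORMAP_JET),None,fx=4,fy=4,interpolation=cv2.INTER_NEAREST)
cv2.imwrite('pics/crop.png',np.vstack([c[:300],c2[:300]])); np.save('P.npy',A2)
M=(H>45).astype(np.uint8); n,l,s,cc=cv2.connectedComponentsWithStats(M)
for i in range(1,n):
    if s[i,4]>150:
        q=A2[l==i][:,:2].astype(np.float32); print(s[i],cv2.minAreaRect(q))
# button blobs: above 48mm
M=(A2[...,2]>48).astype(np.uint8); n,l,s,cc=cv2.connectedComponentsWithStats(M)
for i in range(1,n):
    if s[i,4]>20:
        q=A2[l==i]; print('btn',s[i],cv2.minAreaRect(q[:,:2].astype(np.float32)),np.median(q,0).round(1))
E
```

```text
[  10    8   51   50 2320] ((539.7041015625, -172.08050537109375), (213.09230041503906, 123.81390380859375), 75.52850341796875)
[ 155   23   42   46 1631] ((512.2828369140625, -360.2320556640625), (92.95771026611328, 213.81845092773438), 6.991927623748779)
[  88   24   37   47 1210] ((513.42822265625, -281.7075500488281), (110.65201568603516, 64.96852111816406), 10.429855346679688)
btn [ 10   8  46  25 837] ((541.0023803710938, -187.18930053710938), (214.2971649169922, 77.67962646484375), 59.484840393066406) [ 570.7 -138.1   75.3]
btn [167  24  20  20 308] ((494.96612548828125, -355.95416259765625), (39.894840240478516, 205.93374633789062), 34.46937942504883) [ 541.2 -424.1   65.9]
btn [ 39  34  17  17 226] ((490.2028503417969, -196.77633666992188), (142.27224731445312, 33.61878204345703), 46.233482360839844) [ 527.3 -158.9   62.3]
btn [ 99  34  17  28 302] ((516.1051025390625, -282.0010986328125), (53.16497802734375, 25.764389038085938), 13.118363380432129) [ 518.9 -281.9   51.8]
btn [ 16  38  12  13 116] ((524.48486328125, -103.59695434570312), (24.515247344970703, 23.727445602416992), 43.70631408691406) [ 524.5 -103.5   51.7]
btn [170  47  17  16 185] ((485.6676940917969, -350.2747497558594), (31.85576629638672, 189.6807403564453), 10.238693237304688) [ 499.1 -427.4   54.6]
```

View pics/crop.png

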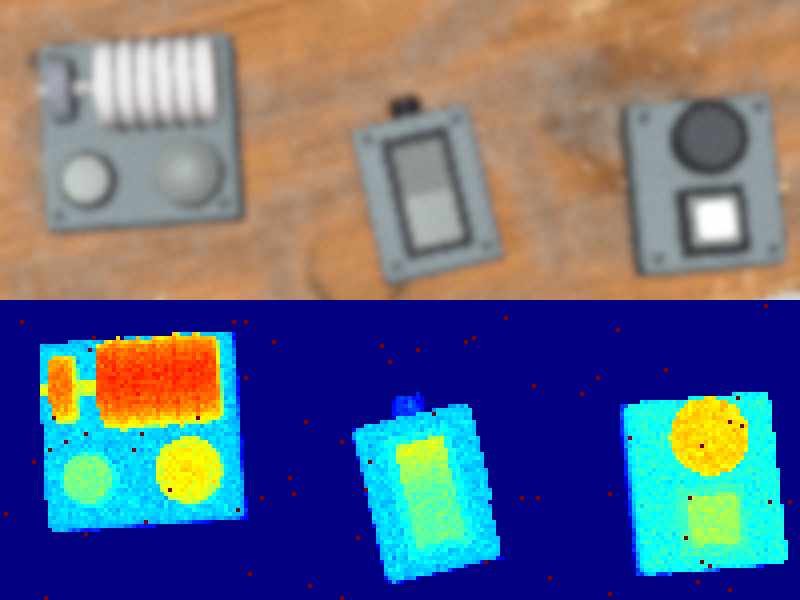

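Call:
arm_command --motion '[{"offset": [0,0,0],"spin": -0.168},{"offset": [0,0,0],"spin": -0.168},{"offset": [0,0,0],"spin": -0.168},{"offset": [0,0,0],"spin": -0.168},{"offset": [0,0,0],"spin": -0.168}]' --jaw 0 --newtons 20

```text
time_s: 1.62
ee_pos: [162.7, -551.5, 228.0]
ee_rot: [180.0, -0.0, 64.9]
force: [0.0, 0.5, -0.6]
gripper_width: 44.2
gripper_force: 0.0
```

Call:
arm_command --motion '[{"offset": [0,0,0],"spin": -0.168},{"offset": [0,0,0],"spin": -0.168},{"offset": [0,0,0],"spin": -0.168},{"offset": [0,0,0],"spin": -0.168}]'

```text
time_s: 2.12
ee_pos: [162.7, -551.5, 228.0]
ee_rot: [180.0, 0.0, 103.4]
force: [0.9, -0.3, 0.2]
gripper_width: 3.9
gripper_force: 0.0
```

```bash
cat > go.py <<'E'
import sys
from h import *
s=env.state(); t=np.array(eval(sys.argv[1]),float)
R=Rot.from_euler('xyz',s['ee_rot'],degrees=True).as_matrix()
print('t',s['time_s'],'pos',s['ee_pos'].round(1),'rot',s['ee_rot'].round(2),'F',s['force'].round(1),'w',s['gripper_width'].round(1) if hasattr(s['gripper_width'],'round') else s['gripper_width'])
print('offset mm',(R.T@(t-s['ee_pos'])).round(1), 'q',np.round(s['qpos'],1))
E
python3 go.py "[534.5,-277.7,110]"
```

```text
t 2.125 pos [ 162.7 -551.5  228. ] rot [180.     0.   103.38] F [ 0.9 -0.3  0.2] w 3.8907398384456413
offset mm [180.3 425.1 118. ] q [-74.7  18.3  89.6   0.   72.  -88.1]
```

Call:
arm_command --motion '[{"offset": [0.018,0.0425,0],"spin": 0},{"offset": [0.018,0.0425,0],"spin": 0},{"offset": [0.018,0.0425,0],"spin": 0},{"offset": [0.018,0.0425,0],"spin": 0},{"offset": [0.018,0.0425,0],"spin": 0}]'

```text
time_s: 2.75
ee_pos: [350.5, -414.9, 228.1]
ee_rot: [180.0, 0.0, 103.1]
force: [0.6, -0.7, 0.8]
gripper_width: 0.3
gripper_force: 0.0
```

Call:
arm_command --motion '[{"offset": [0.018,0.0425,0.016],"spin": 0},{"offset": [0.018,0.0425,0.016],"spin": 0},{"offset": [0.018,0.0425,0.016],"spin": 0},{"offset": [0.018,0.0425,0.016],"spin": 0},{"offset": [0.018,0.0425,0.016],"spin": 0}]'

```text
time_s: 3.38
ee_pos: [537.2, -279.2, 147.5]
ee_rot: [180.0, 0.0, 103.1]
force: [0.1, -0.0, 0.5]
gripper_width: 0.1
gripper_force: 0.0
```

```bash
python3 go.py "[534.5,-277.7,80]"
```

```text
t 3.375 pos [ 537.2 -279.2  147.5] rot [1.7999e+02 3.0000e-02 1.0307e+02] F [ 0.1 -0.   0.5] w 0.10752989885881678
offset mm [ 2.1 -2.3 67.5] q [-28.5  24.4  92.4  -0.   63.2 -41.6]
```

Call:
arm_command --motion '[{"offset": [0.002,-0.002,0.022],"spin": 0},{"offset": [0,0,0.022],"spin": 0},{"offset": [0,0,0.02],"spin": 0},{"offset": [0,0,0],"spin": 0}]'

```text
time_s: 3.88
ee_pos: [532.6, -278.1, 82.5]
ee_rot: [-179.8, -0.1, 103.1]
force: [0.5, -0.8, 0.3]
gripper_width: 0.7
gripper_force: 0.0
```

Run:
```python
from h import *
im,d=env.grab_frame('side'); cv2.imwrite('pics/s1.png',cv2.resize(im[170:370,190:430],None,fx=3,fy=3,interpolation=cv2.INTER_CUBIC))
```

```text
(no output)
```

View pics/s1.png

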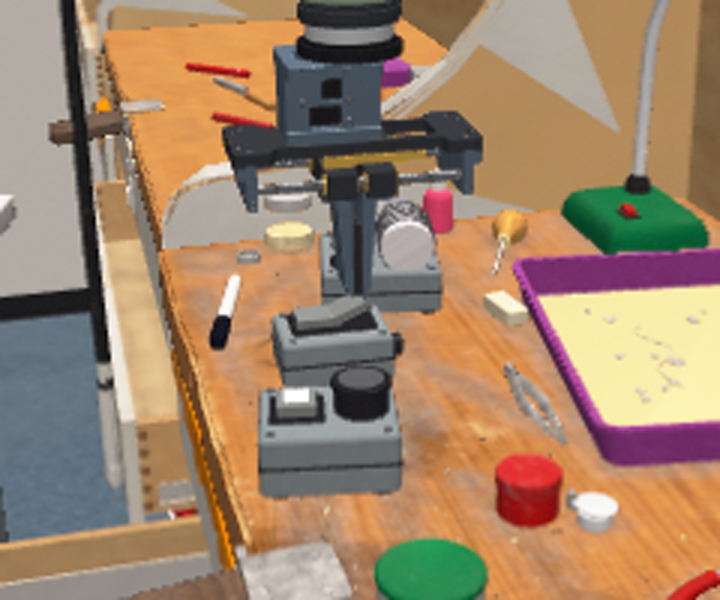

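Call:
arm_command --motion '[{"offset": [0,0.003,0.004],"spin": 0},{"offset": [0,0,0.004],"spin": 0},{"offset": [0,0,0.004],"spin": 0},{"offset": [0,0,0.003],"spin": 0}]'

```text
time_s: 4.42
ee_pos: [537.5, -278.3, 69.6]
ee_rot: [179.9, 0.1, 103.1]
force: [2.3, 1.2, 3.0]
gripper_width: 0.2
gripper_force: 1.4
```

Call:
arm_command --motion '[{"offset": [0,0,0.001],"spin": 0},{"offset": [0,0,0],"spin": 0}]'

```text
time_s: 4.68
ee_pos: [536.2, -278.0, 67.8]
ee_rot: [-180.0, -0.0, 103.1]
force: [1.0, 0.0, 1.5]
gripper_width: 0.7
gripper_force: 0.7
```

Call:
arm_command --motion '[{"offset": [0,0,0.001],"spin": 0},{"offset": [0,0,0.001],"spin": 0},{"offset": [0,0,0],"spin": 0}]'

```text
time_s: 5.05
ee_pos: [536.3, -277.9, 65.8]
ee_rot: [-180.0, -0.0, 103.1]
force: [1.4, -0.4, 1.2]
gripper_width: 0.6
gripper_force: 0.6
```

Call:
arm_command --motion '[{"offset": [0,0,0.001],"spin": 0},{"offset": [0,0,0],"spin": 0}]'

```text
time_s: 5.3
ee_pos: [536.3, -277.9, 65.3]
ee_rot: [-180.0, -0.0, 103.1]
force: [0.6, 0.5, 4.1]
gripper_width: 0.3
gripper_force: 2.2
```

Call:
arm_command --motion '[{"offset": [0,0,0.001],"spin": 0},{"offset": [0,0,0.001],"spin": 0},{"offset": [0,0,0],"spin": 0}]'

```text
time_s: 5.68
ee_pos: [536.4, -278.0, 65.1]
ee_rot: [180.0, 0.0, 103.1]
force: [-2.2, 2.2, 15.2]
gripper_width: 0.9
gripper_force: 7.3
```

Call:
arm_command --motion '[{"offset": [0,0,-0.02],"spin": 0},{"offset": [0,0,-0.04],"spin": 0},{"offset": [0,0,-0.01],"spin": 0.075},{"offset": [0,0,0],"spin": 0.075}]'

```text
time_s: 6.18
ee_pos: [536.4, -278.1, 133.7]
ee_rot: [180.0, 0.0, 94.3]
force: [-0.6, -0.1, 0.1]
gripper_width: 0.3
gripper_force: 0.0
```

```bash
python3 go.py "[499,-427.4,85]"
python3 - <<'E'
from h import *
im,d=env.grab_frame('side'); cv2.imwrite('pics/s2.png',cv2.resize(im[220:350,230:390],None,fx=4,fy=4,interpolation=cv2.INTER_CUBIC))
E
```

```text
t 6.175 pos [ 536.4 -278.1  133.7] rot [1.7998e+02 4.0000e-02 9.4330e+01] F [-0.6 -0.1  0.1] w 0.2712091917209447
offset mm [-146.   -48.6   48.8] q [-28.5  25.   93.6  -0.   61.4 -32.8]
```

View pics/s2.png

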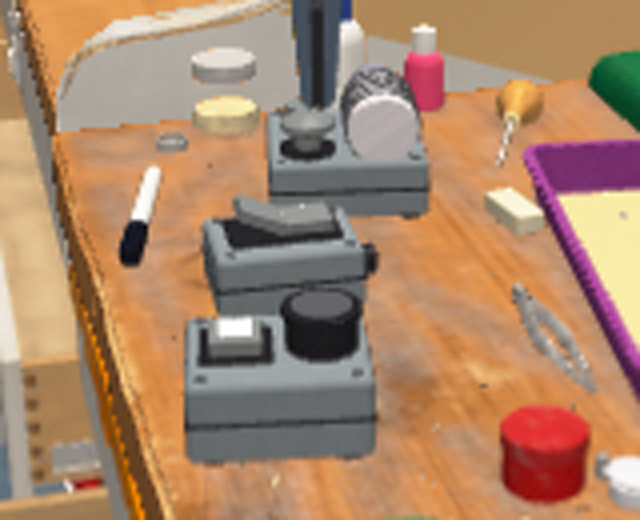

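Call:
arm_command --motion '[{"offset": [-0.0365,-0.0125,0],"spin": 0},{"offset": [-0.0365,-0.0125,0],"spin": 0},{"offset": [-0.0365,-0.0125,0],"spin": 0},{"offset": [-0.0365,-0.0125,0],"spin": 0},{"offset": [0,0,0],"spin": 0}]'

```text
time_s: 6.85
ee_pos: [496.6, -429.5, 131.8]
ee_rot: [-179.9, -0.0, 94.3]
force: [0.2, 1.0, -0.2]
gripper_width: 0.4
gripper_force: 0.0
```

Call:
arm_command --motion '[{"offset": [0,0,0.02],"spin": 0},{"offset": [0,0,0.02],"spin": 0},{"offset": [0,0,0.014],"spin": 0},{"offset": [0,0,0],"spin": 0}]'

```text
time_s: 7.35
ee_pos: [497.5, -426.2, 77.6]
ee_rot: [-179.9, -0.1, 94.5]
force: [0.6, 0.1, 0.8]
gripper_width: 0.3
gripper_force: 0.0
```

```bash
python3 go.py "[498,-427.4,64]"
python3 - <<'E'
from h import *
im,d=env.grab_frame('side'); cv2.imwrite('pics/s3.png',cv2.resize(im[220:350,230:390],None,fx=4,fy=4,interpolation=cv2.INTER_CUBIC))
E
```

```text
t 7.35 pos [ 497.5 -426.2   77.6] rot [-1.7987e+02 -1.4000e-01  9.4520e+01] F [0.6 0.1 0.8] w 0.3434608466386889
offset mm [-1.3  0.4 13.6] q [-41.6  32.2  89.7   0.   58.3 -46.1]
```

View pics/s3.png

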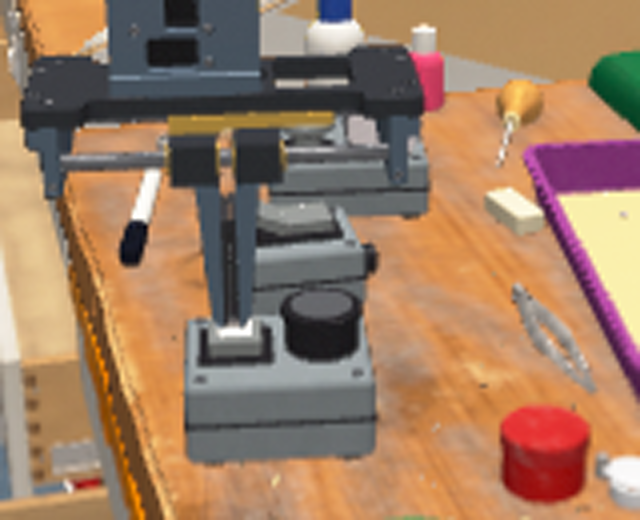

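Call:
arm_command --motion '[{"offset": [0,0,0.004],"spin": 0},{"offset": [0,0,0.003],"spin": 0},{"offset": [0,0,0.003],"spin": 0},{"offset": [0,0,0.002],"spin": 0},{"offset": [0,0,0],"spin": 0}]'

```text
time_s: 8.02
ee_pos: [498.2, -427.5, 67.1]
ee_rot: [180.0, 0.0, 94.5]
force: [0.3, -0.5, 2.1]
gripper_width: 0.2
gripper_force: 0.8
```

Call:
arm_command --motion '[{"offset": [0,0,0.001],"spin": 0},{"offset": [0,0,0.001],"spin": 0},{"offset": [0,0,0],"spin": 0}]'

```text
time_s: 8.4
ee_pos: [498.2, -427.5, 65.0]
ee_rot: [180.0, 0.0, 94.5]
force: [0.4, -0.4, 2.0]
gripper_width: 0.6
gripper_force: 1.1
```

Call:
arm_command --motion '[{"offset": [0,0,0.001],"spin": 0},{"offset": [0,0,0.001],"spin": 0},{"offset": [0,0,0],"spin": 0}]'

```text
time_s: 8.78
ee_pos: [498.2, -427.5, 64.2]
ee_rot: [180.0, 0.0, 94.5]
force: [-0.9, 1.0, 9.0]
gripper_width: 0.5
gripper_force: 4.3
```

Call:
arm_command --motion '[{"offset": [0,0,0.001],"spin": 0},{"offset": [0,0,0],"spin": 0}]'

```text
time_s: 9.02
ee_pos: [498.2, -427.6, 64.2]
ee_rot: [179.9, 0.1, 94.5]
force: [-2.1, 1.9, 12.8]
gripper_width: 0.5
gripper_force: 6.5
```

Call:
arm_command --motion '[{"offset": [0,0,-0.02],"spin": 0},{"offset": [0,0,-0.03],"spin": 0},{"offset": [0,0,-0.03],"spin": 0.028},{"offset": [0,0,0],"spin": 0}]'

```text
time_s: 9.52
ee_pos: [498.9, -428.3, 144.0]
ee_rot: [179.8, 0.2, 92.9]
force: [0.1, 0.1, -0.0]
gripper_width: 0.3
gripper_force: 0.0
```

```bash
python3 - <<'E'
from h import *
im,d=env.grab_frame('top')
im2,d2=env.grab_frame('side'); cv2.imwrite('pics/s4.png',cv2.resize(im2[220:350,230:390],None,fx=4,fy=4,interpolation=cv2.INTER_CUBIC))
A2=np.array([[px2w('top',(u,v),depth=d[v,u]) for u in range(240,300)] for v in range(235,275)])
for lo,hi in((48,58),(59,70)):
    M=((A2[...,2]>lo)&(A2[...,2]<hi)).astype(np.uint8); n,l,s,cc=cv2.connectedComponentsWithStats(M)
    for i in range(1,n):
        if s[i,4]>60: print(s[i],np.median(A2[l==i],0).round(1))
E
python3 go.py "[523.5,-103.5,85]"
```

```text
[ 11  11  12  13 120] [ 524.5 -103.8   51.7]
[21  0 29  5 73] [ 553.6 -145.2   66.5]
[ 34   7  17  17 206] [ 527.3 -158.9   62.8]
t 9.625 pos [ 497.5 -427.   140.9] rot [-1.7993e+02 -6.0000e-02  9.2880e+01] F [-1.5  1.  -0.8] w 0.6384970545738639
offset mm [321.7  42.3  56.2] q [-41.6  29.   85.4  -0.   65.7 -44.5]
```

View pics/s4.png

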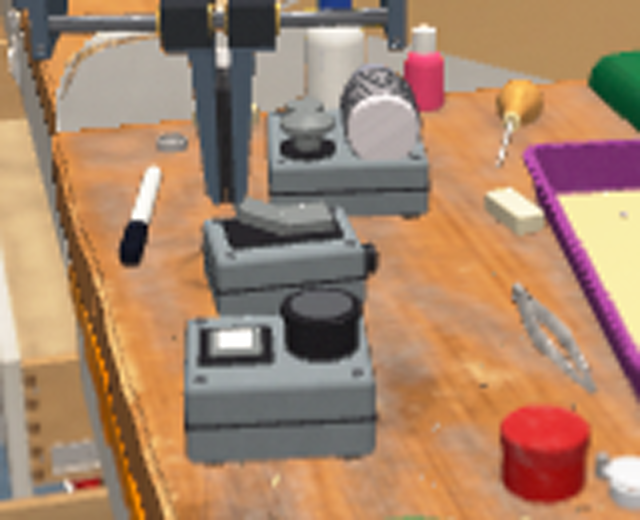

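Call:
arm_command --motion '[{"offset": [0.046,0.006,0],"spin": 0},{"offset": [0.046,0.006,0],"spin": 0},{"offset": [0.046,0.006,0],"spin": 0},{"offset": [0.046,0.006,0],"spin": 0},{"offset": [0.046,0.006,0],"spin": 0}]'

```text
time_s: 10.25
ee_pos: [515.4, -194.3, 140.0]
ee_rot: [-179.8, -0.1, 92.9]
force: [-0.1, -0.1, 0.7]
gripper_width: 0.5
gripper_force: 0.0
```

Call:
arm_command --motion '[{"offset": [0.046,0.006,0],"spin": 0},{"offset": [0.046,0.006,0],"spin": 0},{"offset": [0,0,0],"spin": 0},{"offset": [0,0,0],"spin": 0}]'

```text
time_s: 10.75
ee_pos: [523.3, -103.9, 140.8]
ee_rot: [-179.9, 0.0, 92.9]
force: [0.1, -0.7, 0.3]
gripper_width: 0.6
gripper_force: 0.0
```

```bash
python3 go.py "[524,-103.6,78]"
```

```text
t 10.75 pos [ 523.3 -103.9  140.8] rot [-179.88    0.     92.91] F [ 0.1 -0.7  0.3] w 0.6293039552778504
offset mm [ 0.2  0.9 62.8] q [-12.4  18.8 102.5  -0.   58.8 -15.3]
```

Contact is expected at TCP z about 67, fully in at about 60.

Call:
arm_command --motion '[{"offset": [0,0,0.022],"spin": 0},{"offset": [0,0,0.022],"spin": 0},{"offset": [0,0,0.021],"spin": 0},{"offset": [0,0,0],"spin": 0},{"offset": [0,0,0],"spin": 0}]'

```text
time_s: 11.38
ee_pos: [524.2, -104.6, 77.3]
ee_rot: [180.0, 0.0, 92.8]
force: [0.1, 0.7, 0.1]
gripper_width: 0.3
gripper_force: 0.0
```

```bash
python3 go.py "[524,-103.6,60]"
python3 - <<'E'
from h import *
im2,d2=env.grab_frame('side'); cv2.imwrite('pics/s5.png',cv2.resize(im2[200:300,240:380],None,fx=5,fy=5,interpolation=cv2.INTER_CUBIC))
E
```

```text
t 11.375 pos [ 524.2 -104.6   77.3] rot [1.7996e+02 2.0000e-02 9.2800e+01] F [0.1 0.7 0.1] w 0.3339444828517196
offset mm [ 1.  -0.2 17.3] q [-12.5  22.9 107.   -0.   50.1 -15.3]
```

View pics/s5.png

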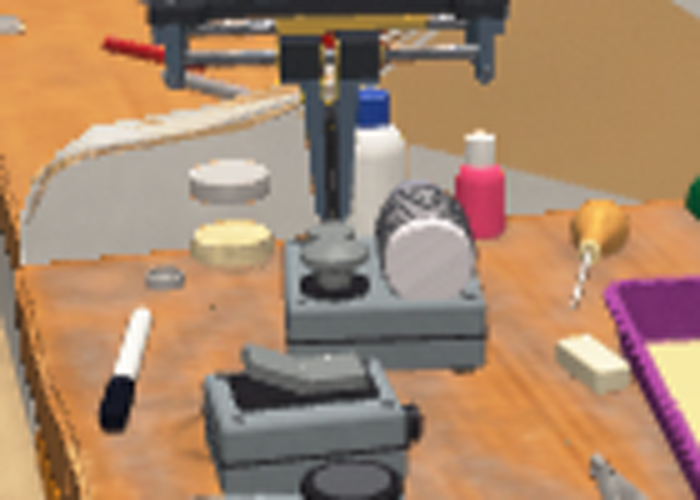

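Call:
arm_command --motion '[{"offset": [0,0,0.004],"spin": 0},{"offset": [0,0,0.004],"spin": 0},{"offset": [0,0,0.003],"spin": 0},{"offset": [0,0,0.003],"spin": 0},{"offset": [0,0,0],"spin": 0}]'

```text
time_s: 12.05
ee_pos: [523.9, -103.7, 63.0]
ee_rot: [-180.0, 0.0, 92.9]
force: [-1.3, -0.7, 3.5]
gripper_width: 0.7
gripper_force: 1.7
```

Call:
arm_command --motion '[{"offset": [0,0,0.001],"spin": 0},{"offset": [0,0,0.001],"spin": 0},{"offset": [0,0,0.001],"spin": 0},{"offset": [0,0,0],"spin": 0}]'

```text
time_s: 12.55
ee_pos: [523.9, -103.7, 60.3]
ee_rot: [180.0, 0.0, 92.9]
force: [-0.8, -0.3, 6.0]
gripper_width: 0.4
gripper_force: 3.2
```

Call:
arm_command --motion '[{"offset": [0,0,0.001],"spin": 0},{"offset": [0,0,0.001],"spin": 0},{"offset": [0,0,0],"spin": 0},{"offset": [0,0,0],"spin": 0}]'

```text
time_s: 13.05
ee_pos: [523.9, -103.7, 60.0]
ee_rot: [180.0, 0.0, 92.9]
force: [-5.3, 0.7, 18.9]
gripper_width: 0.4
gripper_force: 9.4
```

Call:
arm_command --motion '[{"offset": [0,0,0.001],"spin": 0},{"offset": [0,0,0],"spin": 0},{"offset": [0,0,0],"spin": 0}]'

```text
time_s: 13.42
ee_pos: [524.0, -103.7, 59.9]
ee_rot: [179.9, 0.0, 92.9]
force: [-7.8, 1.4, 24.3]
gripper_width: 0.4
gripper_force: 12.6
```

Call:
arm_command --motion '[{"offset": [0,0,-0.001],"spin": 0},{"offset": [0,0,0],"spin": 0},{"offset": [0,0,0],"spin": 0}]'

```text
time_s: 13.8
ee_pos: [523.9, -103.7, 60.0]
ee_rot: [180.0, 0.0, 92.9]
force: [-5.4, 1.2, 18.4]
gripper_width: 0.4
gripper_force: 9.4
```

Run:
```python
from h import *
s=env.state(); print(s['ee_pos'],s['force'])
if s['force'][2]>9 and s['ee_pos'][2]<60.6: print(env.job_done())
```

```text
[ 523.91797097 -103.71649449   60.0196015 ] [-5.36119188  1.23994296 18.44563302]
the job is handed in; nothing more can be done
None
```

I pressed the mains rocker on, pushed the extractor key in so it stayed in, and handed the job in at about 13.8 s with the run button held against its hard stop at about 18 N; the hand-in returned no verdict.

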